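# Fill the bottle carrier and hold it up level

## Task

Take the brown bottle with the white cap out of the grey three-compartment bin, stand it in the empty pocket of the blue bottle carrier and let go of it. Then lift the carrier by the black handle in its middle, level and with both bottles in it, about ten centimetres clear of the worktop, and finish while still holding it there steadily in the air: do not put it down. Leave the two black-capped bottles standing in the bin.

Things in the scene. Friction and masses are not known exactly. Their poses are not given: they have to be found in the camera images.
- bin: Grey open bin, 94 x 272 x 30 mm (x, y, z), fixed to the worktop; origin at the centre of its underside. Walls and dividers 4 mm thick, floor 4 mm thick. Three equal compartments in a row along its y axis, centres at y = -89, 0 and +89 mm; each holds one standing bottle, near its middle. Which bottle is in which compartment varies.
- white_cap_centre (a point): Brown glass bottle with a white cap and a pale label, standing in the bin: 44 mm in diameter, 100 mm tall, 110 g or so; the point is on its axis, half-way up (50 mm above its underside). z points up along the bottle. Straight body from the underside to 17 mm above this point: grip it there, above the bin's 30 mm walls. The cap is about 27 mm wide.
- white_cap: The same white-capped bottle from the bin; origin at the centre of its underside.
- black_cap_a_centre (a point): Brown bottle with a black cap, 50 mm in diameter, 110 mm tall, standing in the bin; point on its axis, half-way up (55 mm). To be left alone.
- black_cap_b_centre (a point): Brown bottle with a black cap, 54 mm in diameter, 120 mm tall, standing in the bin; point on its axis, half-way up (60 mm). To be left alone.
- carrier: Blue bottle carrier, loose, about 300 g; origin at the centre of its underside, any yaw. Base 78 x 224 x 6 mm (x, y, z). Two round open pockets at y = +74 mm (empty) and y = -74 mm (filled): inner diameter 54, outer 60 mm, rim 30 mm and floor 6 mm above the underside. Between them two thin steel posts bear the black handle bar, which runs along y.
- handle (a point): Centre of the carrier's black handle bar: a bar 16 mm thick (x) by 64 mm long (along the carrier's y) by 24 mm high, 98 mm above the carrier's underside. Axes as the carrier's. Pinch it across its x from above.
- empty_pocket (a point): Centre of the floor of the carrier's empty pocket. A bottle standing in it has its underside at this height.
- filled_pocket (a point): Centre of the floor of the carrier's other pocket, in which a bottle stands already.
- loaded_centre (a point): The bottle that stands in the carrier from the start: white cap, brown, same size as the one in the bin; point on its axis, half-way up (50 mm).
There are look-alikes about, which are no part of the job. What is shaped like the white_cap but orange is not meant.

How it is judged:
By the outcome, as a careful person would: the job done as asked, in the order asked, and still so for the second after the job is handed in, while the arm keeps its last pose, push and grip.
It also fails if it takes over 51 s, if anything falls off the work surface, if the arm or the gripper's body presses on something with over 40 N, if the wrist force passes 120 N, or if a joint passes its speed limit or range.

## Robot

A 6-joint arm with a two-finger parallel gripper is mounted at the origin on a cart in front of the work surface, level with it; the furniture and walls round the work are solid. World frame = base frame: x ahead of the robot, y to its left, z up, the work surface at z = 0. Lengths are in m, angles in rad, forces in N, time in s.
With the tool pointing down it reaches from about 0.35 to 0.8 m from the base axis. Payload 7.3 kg.
Tool frame: the origin (TCP) lies midway between the tips of the shut fingers; the grasp point (between the pads) lies 19 mm behind it; y points along the fingers, z is the direction in which the jaws open and shut, and the axes are right-handed (so a half turn about y gives the same grasp; the last joint's range is limited). The gripper opens to 85 mm and grips with 20 to 120 N. Pads are 22 mm wide; open, the fingers measure 114 mm over their backs; the gripper's body (76 mm by 85 mm) begins 54 mm behind the grasp point. The pads swing forward as they close: fully open they stand 13 mm farther back than shut.
Start: joints at [0.973, 0.342, 1.524, -0, 1.275, -0.146], TCP at [0.229, 0.472, 0.231] pointing down, gripper open.
Joint ranges: [-2.53, 2.53], [-0.77, 2.02], [0.04, 2.7], [-1, 4.14], [0.28, 2.66], [-3.11, 3.11]. Speed limits (rad/s): [2.57, 2.57, 3.14, 3.14, 3.14, 3.14].

## Interface

Orientations are given as a rotation vector (axis times angle).
In Python, from rig import ctrl gives the robot as it stands.
- The arm moves only by the shell command python3 -m creep 'ROWS' [OPENING] [FORCE]. ROWS is text: rows parted by semicolons, each of 6 numbers parted by spaces: the shift along the tool's x, y, z in cm, then the turn, a rotation vector about the tool's x, y, z in degrees. In form: tx ty tz wx wy wz; .... A call has 1 to 10 rows; each row shifts and turns the pose as measured when the row begins, along the tool's axes as they then stand; what a row does not reach is not made up. A row lasts 1/10 s, in which the tool goes at most 50 mm and 8.59 degrees, less where a joint would pass 70% of its speed; a pose out of reach is approached as far as the arm can. A call with a gripper value outside its range is refused whole. OPENING is the closure, from 0 (fully open) to 1 (shut), set as the call begins (- or left out, the last holds). The fingers move at their own pace and stop on an object; FORCE is the grip in N (left out, the last holds). Time passes only in rows, so rows that do not move let the fingers close. It gives the time, the measured TCP pose, the force and the opening at its end, in the units of the state.
- ctrl.sense(): the state, without advancing time (a new reading comes with each control period).
- ctrl.camera(name): name is "side" or "top"; returns a dict with "color" (480x640x3 uint8, red, green, blue), "range_z" (480x640 float32, m along the optical axis (not along the pixel's ray), 0 where there is no reading), "K" (3x3 intrinsics, pixels), "R" (3x3) and "t" (3): a world point X has camera coordinates R X + t. Camera axes: x right, y down, z forward; pixel columns grow to the right and rows downward; lengths in m; the calibration is good to about 2 mm. A picture is of the moment at which its call begins.
- ctrl.sign_off(): hands the job in, once; it reports no verdict.
The state is a dict: "clock": time; "joint_positions": joint angles; "joint_velocities": joint speeds; "joint_torque": joint torques, N m; "tool_pos": TCP position; "tool_rot": TCP orientation; "ft_force": force on the tool from outside, world axes, zero at the start; "wrist_torque": the same for the moment, N m; "opening": finger opening in m.
Only numpy, scipy, OpenCV 4.12 (cv2) and the standard library are available. Lean on these libraries where they do the work, as an engineer would, in place of code of your own. Each camera call takes 0.05 s, during which the arm holds its last target.

## Working session

There is one attempt and no reset: what is moved stays moved. The work goes in short steps, Python scripts to look and compute and a shell command to move; the robot and the scene stay as the last step left them, time stands still between calls to the robot, and variables do not carry over. Pictures are saved under pics/ and viewed, and the job is handed in when it is done.

```bash
mkdir -p pics; ls; python3 - <<'E'
from rig import ctrl
import cv2,numpy as np
s=ctrl.sense()
for k,v in s.items(): print(k,np.round(v,3))
for n in("top","side"):
    c=ctrl.camera(n); cv2.imwrite(f"pics/{n}0.png",c["color"][:,:,::-1]); np.savez(f"{n}0.npz",**c)
    print(n,c["K"].round(1).tolist(),c["R"].round(3).tolist(),c["t"].round(3), -c["R"].T@c["t"])
E
```

```text
pics
clock 0.0
joint_positions [ 0.973  0.343  1.525 -0.     1.275 -0.146]
joint_velocities [ 0.001 -0.001  0.    -0.     0.002  0.   ]
joint_torque [ 0.0000e+00 -4.3366e+01 -2.4602e+01 -0.0000e+00  8.0000e-03  0.0000e+00]
tool_pos [0.229 0.472 0.231]
tool_rot [-1.543  0.355 -0.354]
ft_force [ 1.061  0.287 -0.22 ]
wrist_torque [ 0.026 -0.03   0.024]
opening 0.085
top [[545.4, 0.0, 323.9], [0.0, 545.4, 241.4], [0.0, 0.0, 1.0]] [[0.004, -1.0, 0.015], [-0.995, -0.005, -0.095], [0.095, -0.014, -0.995]] [-0.023  0.529  1.083] [ 0.4237158  -0.00517168  1.12850756]
side [[444.8, 0.0, 322.1], [0.0, 444.8, 242.0], [0.0, 0.0, 1.0]] [[0.889, -0.459, 0.004], [-0.289, -0.566, -0.772], [0.356, 0.685, -0.635]] [-0.472  0.217  0.732] [ 0.22111086 -0.59520138  0.63388092]
```

View pics/top0.png

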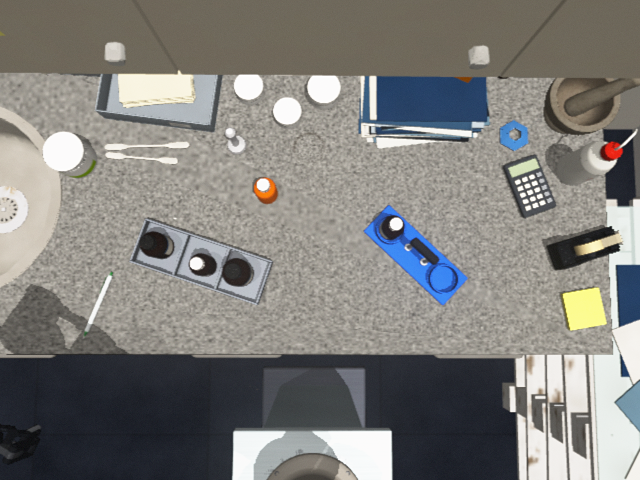

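View pics/side0.png

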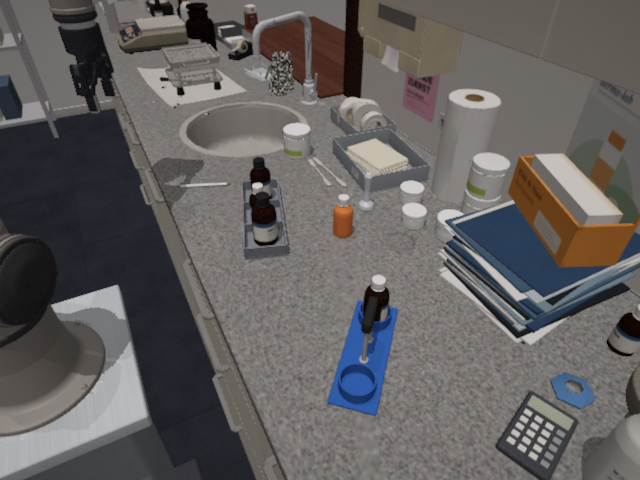

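The top view shows the bin at lower left, with the white cap in the middle compartment at (202,264). The blue carrier is at (415,255): filled pocket (392,226), handle (424,251), empty pocket (441,277). The orange look-alike is at (265,189).

```bash
cat > h.py <<'E'
import numpy as np,cv2
from scipy.spatial.transform import Rotation as Ro
def ray(c,uv,z):
    uv=np.atleast_2d(np.asarray(uv,float)); d=np.c_[uv,np.ones(len(uv))]@np.linalg.inv(c["K"]).T@c["R"]
    o=-c["R"].T@c["t"]; return o+d*((z-o[2])/d[:,2])[:,None]
def cloud(c):
    z=c["range_z"]; v,u=np.mgrid[:480,:640]
    P=np.stack([u,v,np.ones_like(u)],-1)@np.linalg.inv(c["K"]).T*z[...,None]
    return (P-c["t"])@c["R"]
def blobs(m,amin=30):
    n,l,s,ce=cv2.connectedComponentsWithStats(m.astype(np.uint8))
    return [(i,s[i,4],ce[i],l==i) for i in range(1,n) if s[i,4]>=amin]
def plan(target,yaw):
    """yaw: world direction angle of jaw axis z. prints the shift in tool axes cm, and turn about tool y deg, current->target"""
    from rig import ctrl
    s=ctrl.sense(); R=Ro.from_rotvec(s["tool_rot"]); p=np.array(s["tool_pos"])
    best=None
    for k in(0,np.pi):
        zz=np.array([np.cos(yaw+k),np.sin(yaw+k),0]); y=np.array([0,0,-1.]); x=np.cross(y,zz)
        Rt=Ro.from_matrix(np.c_[x,y,zz]); w=(R.inv()*Rt).as_rotvec(degrees=True)
        if best is None or np.linalg.norm(w)<np.linalg.norm(best[0]): best=(w,Rt)
    print("clock",round(float(s["clock"]),2),"tcp",p.round(4),"q",np.round(s["joint_positions"],2),"open",np.round(s["opening"],4),"F",np.round(s["ft_force"],1))
    print("tool y",R.as_matrix()[:,1].round(3),"tool z",R.as_matrix()[:,2].round(3))
    d=np.array(target)-p
    print("turn deg",best[0].round(2)); print("shift cm now axes",(R.inv().apply(d)*100).round(2),"| after turn",(best[1].inv().apply(d)*100).round(2), "world cm",(d*100).round(2))
E
cat > meas.py <<'E'
from h import *
T=dict(np.load("top0.npz"));S=dict(np.load("side0.npz"))
for n,c in(("top",T),("side",S)):
    hsv=cv2.cvtColor(c["color"],cv2.COLOR_RGB2HSV); H,s,V=[hsv[...,i].astype(int) for i in range(3)]
    P=cloud(c); x,y,z=P[...,0],P[...,1],P[...,2]
    print(n)
    box=(x>.2)&(x<.6)&(abs(y)<.45)
    for i,a,ce,m in blobs((s<60)&(V>190)&box&(z>.08)&(z<.15),20):
        zt=np.percentile(z[m],90); 
        print(" white",a,ce.round(1),"zt",zt.round(3),"cloud",np.median(P[m],0).round(4),"ray@.",ray(c,ce,zt).round(4))
    blue=(H>100)&(H<125)&(s>150)&(V>60)&box
    bl=[b for b in blobs(blue,500)]
    for i,a,ce,m in bl:
        print(" blue",a,ce.round(1)); lo=m&(z<.015)
        pts=np.argwhere(m)[:,::-1]
        if 1:
            W=ray(c,np.argwhere(lo)[:,::-1],.006)[:,:2]; r=cv2.minAreaRect((W*1000).astype(np.float32)); print("  base rect",r)
            hi=m&(z>.022)&(z<.036); W=P[hi]; print("  rim pts",len(W),W.mean(0).round(3)); np.save(f"rim_{n}.npy",W)
    # dark elevated handle
    for i,a,ce,m in blobs((V<70)&box&(z>.085)&(z<.14)&(y<.1),20):
        print(" dark",a,ce.round(1),np.median(P[m],0).round(4),cv2.minAreaRect((P[m][:,:2]*1000).astype(np.float32)))
    for i,a,ce,m in blobs((V<60)&box&(z>.095)&(z<.14)&(y>.1),20):
        print(" blackcap",a,ce.round(1),np.median(P[m],0).round(4))
    g=(s<60)&(V>60)&(V<190)&(z>.022)&(z<.036)&box&(y>.05)&(x<.45)
    W=P[g]; 
    print(" bin",g.sum(),cv2.minAreaRect((W[:,:2]*1000).astype(np.float32)))
E
python3 meas.py
```

```text
top
 white 121 [395.7 223.6] zt 0.107 cloud [ 0.555  -0.1561  0.1052] ray@. [[ 0.5553 -0.1553  0.1074]]
 white 131 [195.8 263.1] zt 0.105 cloud [0.4794 0.2202 0.1032] ray@. [[0.4791 0.2199 0.1054]]
 blue 3076 [418.5 259.5]
  base rect ((504.7893371582031, -209.85182189941406), (222.32310485839844, 77.40677642822266), 46.69115447998047)
  rim pts 294 [ 0.491 -0.219  0.029]
 dark 258 [423.9 250.7] [ 0.5039 -0.2083  0.1082] ((504.2145690917969, -208.6554412841797), (60.6260871887207, 14.655570030212402), 46.4471549987793)
 blackcap 205 [147.2 242.2] [0.5175 0.3092 0.1129]
 blackcap 279 [233.3 271.4] [0.4637 0.1475 0.1223]
 bin 227 ((425.63037109375, 180.3494873046875), (47.97578430175781, 162.59808349609375), 0.13371890783309937)
side
 white 36 [257.  185.2] zt 0.107 cloud [0.4799 0.2176 0.105 ] ray@. [[0.4795 0.2145 0.1067]]
 white 89 [378.4 279.2] zt 0.108 cloud [ 0.5564 -0.1579  0.1068] ray@. [[ 0.5557 -0.1588  0.1077]]
 blue 4040 [362.7 365.2]
  base rect ((504.84417724609375, -212.98902893066406), (222.53976440429688, 76.04241943359375), 46.751304626464844)
  rim pts 537 [ 0.48  -0.242  0.028]
 dark 393 [369.7 314.2] [ 0.5005 -0.2194  0.1094] ((505.90679931640625, -212.1748046875), (64.16346740722656, 16.203899383544922), 47.041656494140625)
 blackcap 110 [258.5 162.9] [0.5169 0.3016 0.1094]
 blackcap 277 [262.6 202.1] [0.4635 0.1385 0.1121]
 bin 229 ((426.37811279296875, 169.2806396484375), (46.54145050048828, 145.7156524658203), 0.08563531935214996)
```

```bash
python3 -c "
from h import *
plan([.479,.2175,.20],np.radians(-18.7))"
```

```text
clock 0.1 tcp [0.229  0.472  0.2307] q [ 0.97  0.34  1.52 -0.    1.28 -0.15] open 0.0855 F [0.4 0.1 0.4]
tool y [-0.001 -0.001 -1.   ] tool z [ 0.437  0.9   -0.001]
turn deg [8.000e-02 8.281e+01 5.000e-02]
shift cm now axes [ 33.61   3.08 -11.98] | after turn [16.09  3.07 31.84] world cm [ 25.   -25.45  -3.07]
```

```bash
python3 -m creep '4.2 0.2 -1.5 0 0 0;4.2 0.2 -1.5 0 0 0;4.2 0.2 -1.5 0 0 0;4.2 0.2 -1.5 0 0 0;4.2 0.2 -1.5 0 0 0;4.2 0.2 -1.5 0 0 0;4.2 0.2 -1.5 0 0 0;4.2 0.2 -1.5 0 0 0' 0 40
python3 -m creep '0 0 0 0 8.5 0;0 0 0 0 8.5 0;0 0 0 0 8.5 0;0 0 0 0 8.5 0;0 0 0 0 8.5 0;0 0 0 0 8.5 0;0 0 0 0 8.5 0;0 0 0 0 8.5 0;0 0 0 0 8.5 0;0 0 0 0 8.5 0'
python3 -c "
from h import *
plan([.479,.2175,.17],np.radians(-18.7))"
```

```text
clock: 0.9
tool_pos: [0.4832, 0.2125, 0.2112]
tool_rot: [-1.546, 0.349, -0.342]
ft_force: [0.8, 0.5, -0.8]
opening: 0.0852
clock: 1.9
tool_pos: [0.4856, 0.205, 0.2057]
tool_rot: [-1.025, 1.486, -1.479]
ft_force: [0.2, -0.6, 0.4]
opening: 0.0854
clock 1.9 tcp [0.4856 0.205  0.2057] q [ 0.25  0.38  1.55 -0.    1.23  0.63] open 0.0854 F [ 0.2 -0.6  0.4]
tool y [-0.015 -0.006 -1.   ] tool z [ 0.931 -0.365 -0.012]
turn deg [ 0.7  -2.73  0.6 ]
shift cm now axes [-0.96  3.57 -1.03] | after turn [-0.97  3.57 -1.03] world cm [-0.66  1.25 -3.57]
```

```bash
python3 -m creep '0 0 0 0 0 0;-0.5 1.8 -0.5 0.7 -2.7 0.6;-0.5 1.8 -0.5 0 0 0;0 0 0 0 0 0'
python3 - <<'E'
from h import *
from rig import ctrl
plan([.479,.2175,.17],np.radians(-18.7))
for n in("top","side"):
    c=ctrl.camera(n); cv2.imwrite(f"pics/{n}1.png",c["color"][:,:,::-1])
E
```

```text
clock: 2.3
tool_pos: [0.4791, 0.2177, 0.1681]
tool_rot: [-1.044, 1.437, -1.438]
ft_force: [-0.1, 0.1, 0.1]
opening: 0.0855
clock 2.3 tcp [0.4791 0.2177 0.1681] q [ 0.28  0.4   1.62 -0.    1.12  0.6 ] open 0.0855 F [-0.1  0.1  0.1]
tool y [-0. -0. -1.] tool z [ 0.951 -0.31  -0.   ]
turn deg [0.01 0.65 0.01]
shift cm now axes [ 0.02 -0.19  0.  ] | after turn [ 0.02 -0.19  0.  ] world cm [-0.01 -0.02  0.19]
```

```bash
python3 -c "
import cv2
a=cv2.imread('pics/top1.png')[180:340,100:320];b=cv2.imread('pics/side1.png')[80:300,160:400]
cv2.imwrite('pics/m1.png',cv2.hconcat([cv2.resize(a,(400,400)),cv2.resize(b,(400,400))]))"
```

```text
(no output)
```

View pics/m1.png

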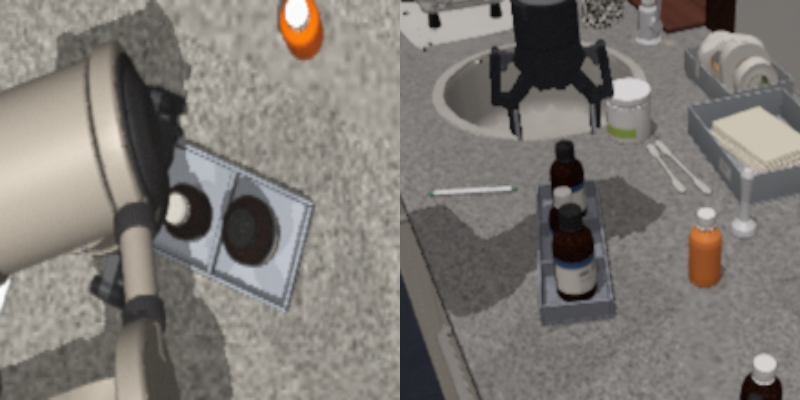

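```bash
python3 - <<'E'
from h import *
for n in("side","top"):
    S=dict(np.load(n+"0.npz"))
    for X in([.479,.2177,.168],[.479,.2177,.181],[.479+.0475*.95,.2177-.31*.0475,.181],[.479-.0475*.95,.2177+.31*.0475,.181],[.479,.2175,.104]):
        q=S["K"]@(S["R"]@X+S["t"]); print(n,X,(q/q[2])[:2].round(1))
E
python3 -c "
import cv2
b=cv2.imread('pics/side1.png')[60:240,190:340]
cv2.imwrite('pics/m2.png',cv2.resize(b,(500,600),interpolation=2))"
```

```text
side [0.479, 0.2177, 0.168] [253.7 159.9]
side [0.479, 0.2177, 0.181] [253.1 154.4]
side [0.524125, 0.20297500000000002, 0.181] [275.6 152.7]
side [0.433875, 0.232425, 0.181] [230.2 156.1]
side [0.479, 0.2175, 0.104] [256.4 185.6]
top [0.479, 0.2177, 0.168] [189.2 261.2]
top [0.479, 0.2177, 0.181] [187.5 260.7]
top [0.524125, 0.20297500000000002, 0.181] [196.7 234.9]
top [0.433875, 0.232425, 0.181] [178.2 286.8]
top [0.479, 0.2175, 0.104] [197.2 263.2]
```

View pics/m2.png

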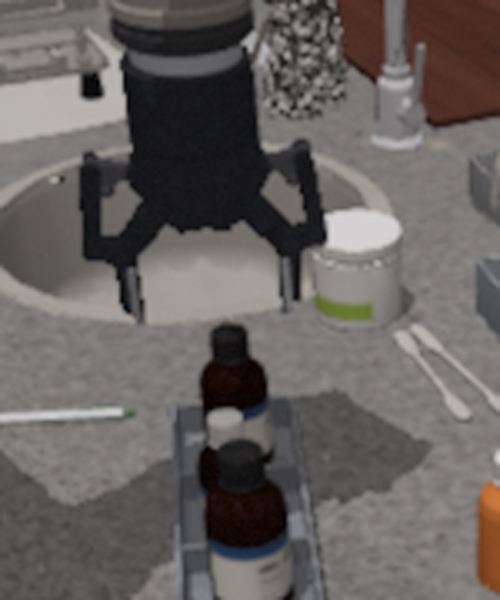

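The side view puts the open fingertips at (231,155) and (278,153), centred over the white cap at (257,184) as the projection predicts. I'll go down.

```bash
python3 -m creep '0 2.5 0 0 0.6 0;0 2.5 0 0 0 0;0 2.5 0 0 0 0;0 2.0 0 0 0 0;0 1.5 0 0 0 0;0 0.9 0 0 0 0;0 0 0 0 0 0'
python3 -c "
from h import *
plan([.479,.2175,.040],np.radians(-18.7))"
```

```text
clock: 3.1
tool_pos: [0.4894, 0.2177, 0.0552]
tool_rot: [-1.022, 1.43, -1.443]
ft_force: [0.9, -0.0, 0.6]
opening: 0.0854
clock 3.1 tcp [0.4894 0.2177 0.0552] q [ 0.28  0.56  1.73 -0.    0.84  0.6 ] open 0.0854 F [ 0.9 -0.   0.6]
tool y [ 0.019  0.004 -1.   ] tool z [ 0.949 -0.314  0.017]
turn deg [-0.95  0.4  -0.57]
shift cm now axes [ 0.36  1.5  -1.  ] | after turn [ 0.35  1.52 -0.97] world cm [-1.04 -0.02 -1.52]
```

```bash
python3 -m creep '0.3 0 -1.0 -0.9 0.4 -0.6;0 0.8 0 0 0 0;0 0.7 0 0 0 0;0 0 0 0 0 0'
python3 -c "
from h import *
plan([.479,.2175,.040],np.radians(-18.7))"
```

```text
clock: 3.5
tool_pos: [0.48, 0.2185, 0.0419]
tool_rot: [-1.033, 1.442, -1.446]
ft_force: [1.0, 0.1, -1.1]
opening: 0.0852
clock 3.5 tcp [0.48   0.2185 0.0419] q [ 0.28  0.57  1.75 -0.    0.82  0.61] open 0.0852 F [ 1.   0.1 -1.1]
tool y [ 0.004  0.    -1.   ] tool z [ 0.947 -0.32   0.004]
turn deg [-0.22  0.02 -0.09]
shift cm now axes [ 0.12  0.19 -0.07] | after turn [ 0.12  0.19 -0.07] world cm [-0.1  -0.1  -0.19]
```

```bash
python3 -m creep '0.1 0.2 -0.1 -0.2 0 -0.1;0 0 0 0 0 0;0 0 0 0 0 0;0 0 0 0 0 0;0 0 0 0 0 0;0 0 0 0 0 0;0 0 0 0 0 0;0 0 0 0 0 0;0 0 0 0 0 0;0 0 0 0 0 0' 0.8 35
python3 -m creep '0 0 0 0 0 0;0 0 0 0 0 0'
python3 -c "
from h import *
plan([.479,.2175,.040],np.radians(-18.7))"
```

```text
clock: 4.5
tool_pos: [0.479, 0.2179, 0.0402]
tool_rot: [-1.036, 1.445, -1.445]
ft_force: [-0.3, -0.2, 0.2]
opening: 0.0432
clock: 4.7
tool_pos: [0.479, 0.2179, 0.0402]
tool_rot: [-1.036, 1.444, -1.445]
ft_force: [-0.7, -0.6, -0.3]
opening: 0.043
clock 4.7 tcp [0.479  0.2179 0.0402] q [ 0.28  0.58  1.75 -0.    0.82  0.61] open 0.043 F [-0.7 -0.6 -0.3]
tool y [ 0.001 -0.    -1.   ] tool z [ 0.947 -0.32   0.001]
turn deg [-0.04  0.03 -0.01]
shift cm now axes [0.04 0.02 0.01] | after turn [0.04 0.02 0.01] world cm [-0.   -0.04 -0.02]
```

The fingers stopped at 43 mm on the bottle. Now I'll lift.

```bash
python3 -m creep '0 -0.5 0 0 0 0;0 -1 0 0 0 0;0 -1.5 0 0 0 0;0 -2 0 0 0 0;0 -2 0 0 0 0;0 -2 0 0 0 0;0 -2 0 0 0 0;0 -2 0 0 0 0;0 -1 0 0 0 0;0 0 0 0 0 0'
python3 - <<'E'
from h import *
from rig import ctrl
plan([.454,-.265,.19],np.radians(-43.2))
a=[]
for n in("top","side"):
    c=ctrl.camera(n); a.append(c["color"][:,:,::-1])
cv2.imwrite("pics/lift.png",cv2.hconcat([cv2.resize(x,(400,300)) for x in a]))
E
```

```text
clock: 5.7
tool_pos: [0.4785, 0.2177, 0.1912]
tool_rot: [-1.034, 1.443, -1.446]
ft_force: [-0.3, 0.7, -0.3]
opening: 0.0433
clock 5.7 tcp [0.4785 0.2177 0.1912] q [ 0.28  0.38  1.59 -0.    1.17  0.61] open 0.0433 F [-0.3  0.7 -0.3]
tool y [ 0.003  0.    -1.   ] tool z [ 0.947 -0.32   0.003]
turn deg [-0.14 24.54 -0.1 ]
shift cm now axes [46.52  0.09 13.13] | after turn [36.86  0.12 31.26] world cm [ -2.45 -48.27  -0.12]
```

View pics/lift.png

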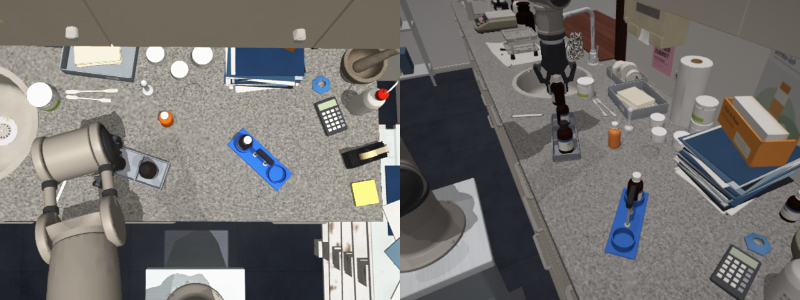

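```bash
python3 -m creep '0 -0.7 0 0 8.2 0;0 -0.7 0 0 8.2 0;0 -0.7 0 0 8.2 0;1 0 0.8 0 0 0;2 0 1.7 0 0 0;2.6 0 2.2 0 0 0;2.6 0 2.2 0 0 0;2.6 0 2.2 0 0 0;2.6 0 2.2 0 0 0;2.6 0 2.2 0 0 0'
python3 -c "
from h import *
plan([.454,-.265,.20],np.radians(-43.2))"
```

```text
clock: 6.8
tool_pos: [0.4574, -0.0002, 0.1988]
tool_rot: [-0.791, 1.739, -1.729]
ft_force: [0.4, -0.4, -1.2]
opening: 0.0431
clock 6.8 tcp [ 4.574e-01 -2.000e-04  1.988e-01] q [-0.16  0.26  1.73 -0.01  1.17  0.58] open 0.0431 F [ 0.4 -0.4 -1.2]
tool y [-0.023 -0.005 -1.   ] tool z [ 0.741 -0.671 -0.014]
turn deg [0.8  1.07 1.09]
shift cm now axes [1.987e+01 1.000e-02 1.751e+01] | after turn [19.54 -0.12 17.87] world cm [ -0.34 -26.48   0.12]
```

```bash
python3 -m creep '2.6 0 2.2 0.8 1 1;2.6 0 2.3 0 0 0;2.6 0 2.3 0 0 0;2.6 0 2.3 0 0 0;2.6 0 2.3 0 0 0;2 0 1.8 0 0 0;1.5 0 1.2 0 0 0;1 0 0.8 0 0 0;0 0 0 0 0 0'
python3 -c "
from h import *
plan([.454,-.265,.20],np.radians(-43.2))"
```

```text
clock: 7.7
tool_pos: [0.4396, -0.2483, 0.1881]
tool_rot: [-0.792, 1.734, -1.711]
ft_force: [0.3, -0.5, -1.5]
opening: 0.0434
clock 7.7 tcp [ 0.4396 -0.2483  0.1881] q [-0.66  0.36  1.63 -0.01  1.17  0.06] open 0.0434 F [ 0.3 -0.5 -1.5]
tool y [-0.018  0.005 -1.   ] tool z [ 0.75  -0.661 -0.017]
turn deg [0.98 1.83 0.47]
shift cm now axes [ 0.31 -1.23  2.16] | after turn [ 0.23 -1.19  2.19] world cm [ 1.44 -1.67  1.19]
```

```bash
python3 -m creep '0.1 0 1.1 1 1.8 0.5;0.1 0.3 1.1 0 0 0;0 0 0 0 0 0;0 0 0 0 0 0'
python3 - <<'E'
from h import *
from rig import ctrl
plan([.454,-.265,.17],np.radians(-43.2))
for n in("top","side"):
    c=ctrl.camera(n); cv2.imwrite(f"pics/{n}2.png",c["color"][:,:,::-1]); np.savez(f"{n}2.npz",**c)
cv2.imwrite("pics/m3.png",cv2.hconcat([cv2.resize(cv2.imread("pics/top2.png")[180:340,340:500],(400,400)),cv2.resize(cv2.imread("pics/side2.png")[200:440,280:440],(400,600))[:400]]))
cv2.imwrite("pics/m3.png",cv2.resize(cv2.imread("pics/side2.png")[180:420,260:460],(667,600)))
E
```

```text
clock: 8.1
tool_pos: [0.4555, -0.2634, 0.1836]
tool_rot: [-0.753, 1.738, -1.736]
ft_force: [-1.1, -0.2, -1.2]
opening: 0.0432
clock 8.1 tcp [ 0.4555 -0.2634  0.1836] q [-0.67  0.39  1.59  0.    1.16  0.08] open 0.0432 F [-1.1 -0.2 -1.2]
tool y [ 0.001  0.002 -1.   ] tool z [ 0.731 -0.683 -0.001]
turn deg [ 0.03  0.15 -0.11]
shift cm now axes [ 0.23  1.36 -0.  ] | after turn [ 0.22  1.36 -0.  ] world cm [-0.15 -0.16 -1.36]
```

View pics/m3.png

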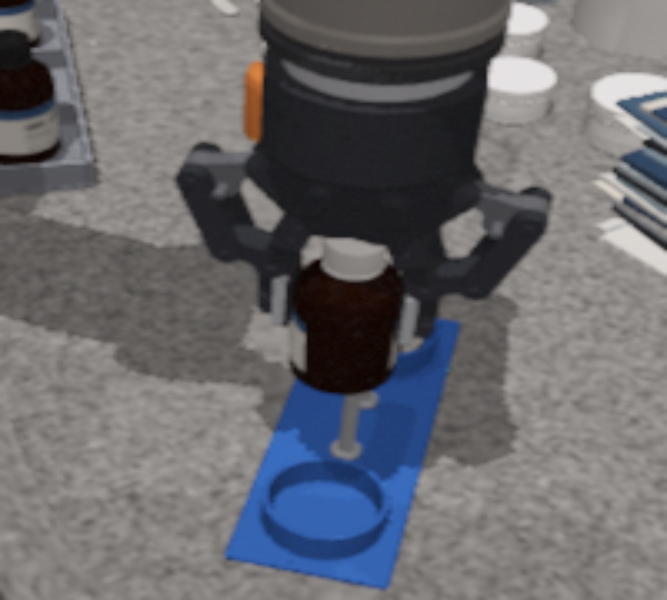

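View pics/top2.png

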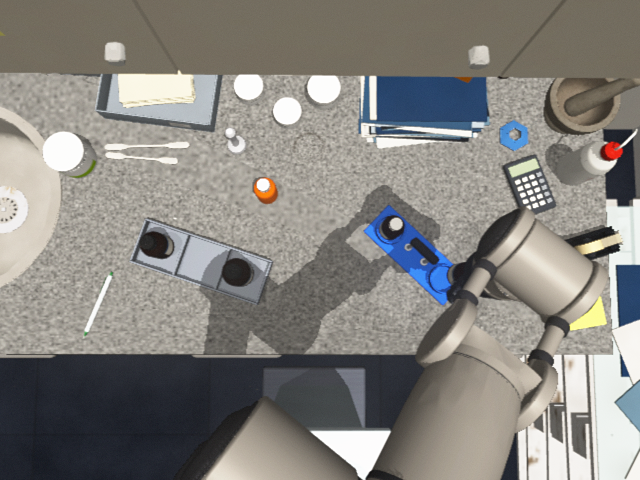

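The side view shows the bottle held upright, its lower end at about (363,328). The empty pocket's rim is centred at (357,382).

```bash
python3 - <<'E'
from h import *
for n,roi in(("side",(320,360,400,420)),("top",(420,255,465,300))):
    c=dict(np.load(n+("2" if n=="side" else "0")+".npz")); hsv=cv2.cvtColor(c["color"],cv2.COLOR_RGB2HSV); P=cloud(c)
    m=(hsv[...,0]>100)&(hsv[...,0]<125)&(hsv[...,1]>150)&(P[...,2]>.026)&(P[...,2]<.034)
    r=np.zeros_like(m); r[roi[1]:roi[3],roi[0]:roi[2]]=1; m&=r
    uv=np.argwhere(m)[:,::-1].astype(np.float32); W=ray(c,uv,.03)[:,:2]
    hull=cv2.convexHull((W*1000).astype(np.float32)); print(n,len(uv),cv2.minEnclosingCircle(hull),cv2.fitEllipse(hull))
    q=c["K"]@(c["R"]@[.4555,-.2634,.147]+c["t"]); print((q/q[2])[:2])
    c=dict(np.load(n+"2.npz"));q=c["K"]@(c["R"]@[.4555,-.2634,.247]+c["t"]); print((q/q[2])[:2])
E
```

```text
side 298 ((455.27191162109375, -266.2055358886719), 31.13908576965332) ((455.4671630859375, -266.0287170410156), (58.96086502075195, 61.9392204284668), 149.29251098632812)
[361.06639575 328.56448451]
[365.80493595 276.71646511]
top 143 ((453.849365234375, -263.02166748046875), 30.113508224487305) ((454.1025695800781, -263.17559814453125), (58.70049285888672, 59.506473541259766), 56.913360595703125)
[459.19146863 276.04171278]
[475.32205813 274.10603943]
```

```bash
python3 -m creep '0.1 1.5 0 0 0.1 0;0 2 0 0 0 0;0 2 0 0 0 0;0 2 0 0 0 0;0 1.5 0 0 0 0;0 0 0 0 0 0;0 0 0 0 0 0'
python3 - <<'E'
from h import *
from rig import ctrl
plan([.4548,-.2646,.078],np.radians(-43.2))
for n in("top","side"):
    c=ctrl.camera(n); cv2.imwrite(f"pics/{n}3.png",c["color"][:,:,::-1]); np.savez(f"{n}3.npz",**c)
cv2.imwrite("pics/m4.png",cv2.resize(cv2.imread("pics/side3.png")[260:440,280:440],(533,600),interpolation=2))
E
```

```text
clock: 8.9
tool_pos: [0.4563, -0.2619, 0.0933]
tool_rot: [-0.753, 1.732, -1.737]
ft_force: [-0.0, 0.1, -0.8]
opening: 0.043
clock 8.9 tcp [ 0.4563 -0.2619  0.0933] q [-0.67  0.49  1.71  0.    0.94  0.08] open 0.043 F [-0.   0.1 -0.8]
tool y [ 0.004 -0.001 -1.   ] tool z [ 0.733 -0.68   0.004]
turn deg [-0.21  0.33 -0.13]
shift cm now axes [0.31 1.53 0.06] | after turn [0.3  1.53 0.07] world cm [-0.15 -0.27 -1.53]
```

View pics/m4.png

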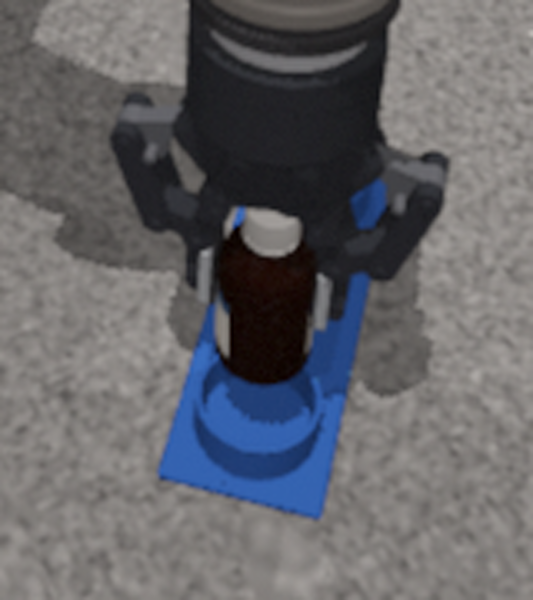

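The side view shows the bottle centred above the pocket rim: bottle at crop column 264 and rim at 260, which agree once height is allowed for. I'll lower it in.

```bash
python3 -m creep '0.3 0 0.1 -0.2 0.3 -0.1;0 0.9 0 0 0 0;0 0.6 0 0 0 0;0 0 0 0 0 0'
python3 - <<'E'
from h import *
from rig import ctrl
plan([.4548,-.2646,.042],np.radians(-43.2))
c=ctrl.camera("side"); cv2.imwrite("pics/m5.png",cv2.resize(c["color"][260:440,280:440,::-1],(533,600),interpolation=2))
E
```

```text
clock: 9.4
tool_pos: [0.4562, -0.2661, 0.0798]
tool_rot: [-0.749, 1.734, -1.743]
ft_force: [0.0, -0.0, -1.0]
opening: 0.0433
clock 9.4 tcp [ 0.4562 -0.2661  0.0798] q [-0.67  0.52  1.72  0.    0.9   0.08] open 0.0433 F [ 0. -0. -1.]
tool y [ 0.005 -0.003 -1.   ] tool z [ 0.729 -0.685  0.005]
turn deg [-0.31 -0.   -0.05]
shift cm now axes [-0.02  3.78 -0.22] | after turn [-0.02  3.78 -0.2 ] world cm [-0.14  0.15 -3.78]
```

View pics/m5.png

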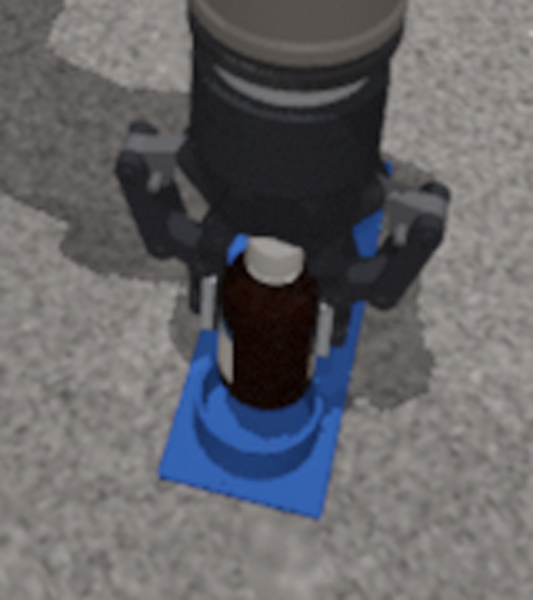

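```bash
python3 -m creep '0 0.5 -0.2 -0.3 0 0;0 0.7 0 0 0 0;0 0.7 0 -0.1 0 0;0 0.5 0 -0.1 0 0;0 0 0 0 0 0'
python3 - <<'E'
from h import *
from rig import ctrl
plan([.4548,-.2646,.042],np.radians(-43.2))
E
```

```text
clock: 9.95
tool_pos: [0.4546, -0.2645, 0.0536]
tool_rot: [-0.754, 1.744, -1.735]
ft_force: [0.3, 0.1, -0.5]
opening: 0.043
clock 9.95 tcp [ 0.4546 -0.2645  0.0536] q [-0.67  0.56  1.74  0.    0.85  0.08] open 0.043 F [ 0.3  0.1 -0.5]
tool y [-0.003  0.004 -1.   ] tool z [ 0.729 -0.684 -0.004]
turn deg [ 0.26  0.   -0.05]
shift cm now axes [-0.01  1.16  0.03] | after turn [-0.01  1.16  0.02] world cm [ 0.02 -0.01 -1.16]
```

```bash
python3 -m creep '0 0.5 0 0.2 0 0;0 0.4 0 0 0 0;0 0.2 0 0 0 0;0 0 0 0 0 0'
python3 - <<'E'
from h import *
from rig import ctrl
plan([.4548,-.2646,.042],np.radians(-43.2))
c=ctrl.camera("side"); cv2.imwrite("pics/m6.png",cv2.resize(c["color"][260:440,280:440,::-1],(533,600),interpolation=2))
E
```

```text
clock: 10.35
tool_pos: [0.4548, -0.2647, 0.0421]
tool_rot: [-0.752, 1.739, -1.739]
ft_force: [-1.9, 0.6, 3.6]
opening: 0.0434
clock 10.35 tcp [ 0.4548 -0.2647  0.0421] q [-0.67  0.57  1.75  0.    0.82  0.08] open 0.0434 F [-1.9  0.6  3.6]
tool y [ 0.001  0.001 -1.   ] tool z [ 0.729 -0.684 -0.   ]
turn deg [ 0.01  0.01 -0.05]
shift cm now axes [-0.    0.01 -0.01] | after turn [-0.    0.01 -0.01] world cm [-0.    0.01 -0.01]
```

View pics/m6.png

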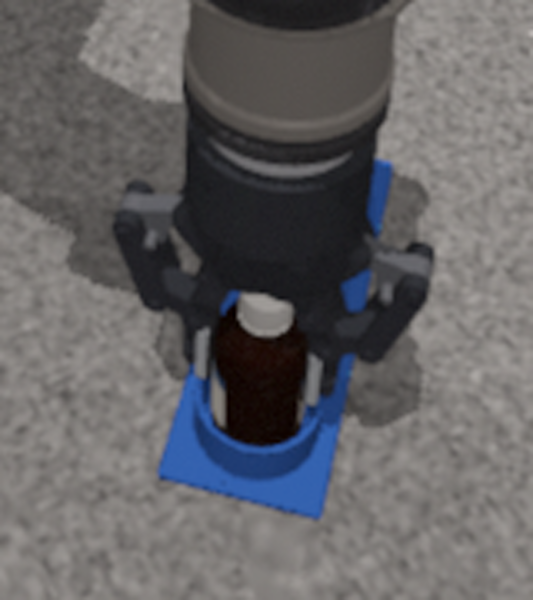

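The bottle is seated inside the rim with a light contact of 3.6 N. I'll release it and go up.

```bash
python3 -m creep '0 0 0 0 0 0;0 0 0 0 0 0;0 0 0 0 0 0;0 0 0 0 0 0;0 0 0 0 0 0;0 0 0 0 0 0;0 0 0 0 0 0;0 0 0 0 0 0' 0
python3 -m creep '0 -0.5 0 0 0 0;0 -1 0 0 0 0;0 -2 0 0 0 0;0 -2 0 0 0 0;0 -2 0 0 0 0;0 -2 0 0 0 0;0 -2 0 0 0 0;0 -2 0 0 0 0;0 0 0 0 0 0'
python3 - <<'E'
from h import *
from rig import ctrl
plan([.5048,-.2110,.17],np.radians(-43.2))
for n in("top","side"):
    c=ctrl.camera(n); cv2.imwrite(f"pics/{n}7.png",c["color"][:,:,::-1]); np.savez(f"{n}7.npz",**c)
E
```

```text
clock: 11.2
tool_pos: [0.4554, -0.2651, 0.0425]
tool_rot: [-0.751, 1.737, -1.74]
ft_force: [0.2, 0.2, -0.2]
opening: 0.0856
clock: 12.1
tool_pos: [0.4551, -0.2651, 0.1888]
tool_rot: [-0.749, 1.734, -1.742]
ft_force: [0.4, -0.8, -0.8]
opening: 0.0855
clock 12.1 tcp [ 0.4551 -0.2651  0.1888] q [-0.67  0.38  1.59  0.    1.17  0.08] open 0.0855 F [ 0.4 -0.8 -0.8]
tool y [ 0.005 -0.003 -1.   ] tool z [ 0.729 -0.684  0.005]
turn deg [-0.31  0.01 -0.08]
shift cm now axes [-7.34  1.89 -0.09] | after turn [-7.34  1.88 -0.08] world cm [ 4.97  5.41 -1.88]
```

View pics/side7.png

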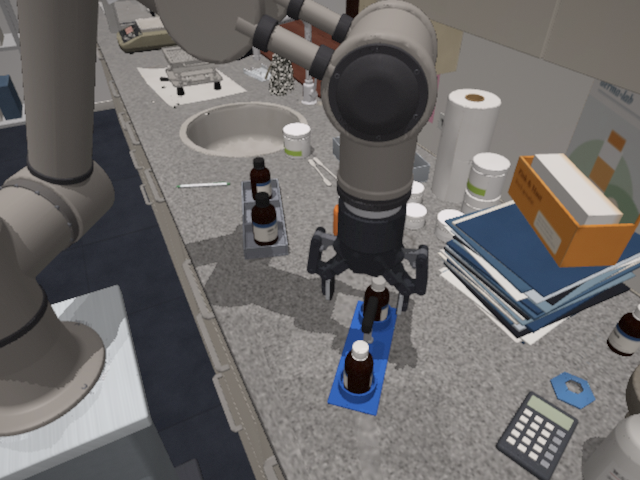

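View pics/top7.png

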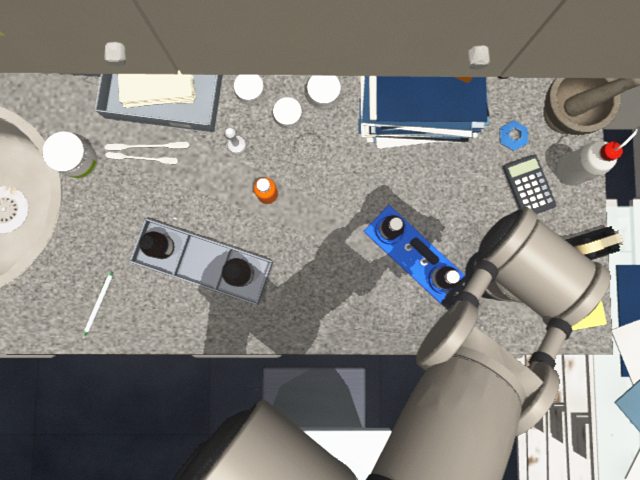

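Side and top views show the bottle standing at (359,370) side / (445,277) top in the pocket. The carrier hasn't moved and both black caps are still in the bin. Next is the handle.

```bash
python3 -m creep '-1 0 0 -0.3 0 0;-2 0 0 0 0 0;-2 0.5 0 0 0 0;-1.5 0.5 0 0 0 0;-0.8 0.5 0 0 0 0;0 0 0 0 0 0;0 0 0 0 0 0'
python3 - <<'E'
from h import *
plan([.505,-.2108,.16],np.radians(-43.2))
E
```

```text
clock: 12.9
tool_pos: [0.5043, -0.2056, 0.1643]
tool_rot: [-0.761, 1.756, -1.728]
ft_force: [0.6, -1.1, -0.3]
opening: 0.0854
clock 12.9 tcp [ 0.5043 -0.2056  0.1643] q [-0.53  0.45  1.56  0.    1.15  0.22] open 0.0854 F [ 0.6 -1.1 -0.3]
tool y [-0.013  0.011 -1.   ] tool z [ 0.729 -0.685 -0.017]
turn deg [ 0.97 -0.02  0.07]
shift cm now axes [0.34 0.42 0.41] | after turn [0.34 0.43 0.41] world cm [ 0.07 -0.52 -0.43]
```

```bash
python3 -m creep '0.3 0.4 0.4 1 0 0;0 1.5 0 0 0 0;0 1.5 0 0 0 0;0 0 0 0 0 0;0 0 0 0 0 0'
python3 - <<'E'
from h import *
from rig import ctrl
plan([.505,-.2108,.079],np.radians(-43.2))
c=ctrl.camera("side"); cv2.imwrite("pics/m8.png",cv2.resize(c["color"][230:430,280:460,::-1],(540,600),interpolation=2))
E
```

```text
clock: 13.4
tool_pos: [0.5041, -0.2144, 0.1299]
tool_rot: [-0.749, 1.735, -1.748]
ft_force: [0.3, -0.5, -0.0]
opening: 0.0855
clock 13.4 tcp [ 0.5041 -0.2144  0.1299] q [-0.54  0.48  1.61 -0.    1.05  0.22] open 0.0855 F [ 0.3 -0.5 -0. ]
tool y [ 0.003 -0.006 -1.   ] tool z [ 0.726 -0.687  0.006]
turn deg [-0.36 -0.21  0.1 ]
shift cm now axes [-0.33  5.09 -0.22] | after turn [-0.32  5.09 -0.18] world cm [ 0.09  0.36 -5.09]
```

View pics/m8.png

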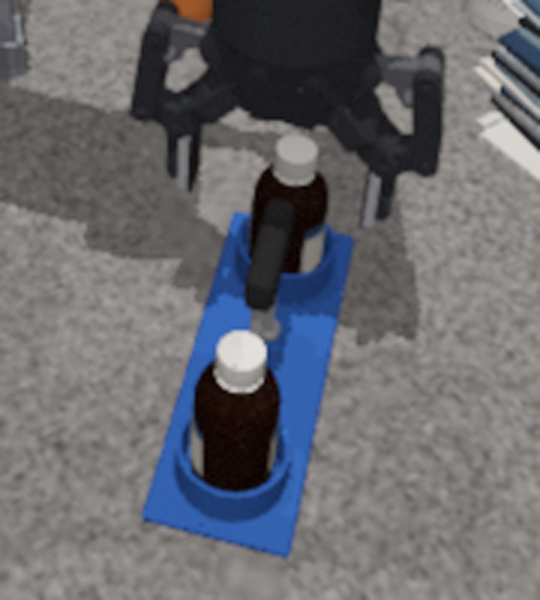

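The fingers straddle the handle, which is at crop (270,255), and the bottles stand upright. I'll keep going down.

```bash
python3 -m creep '-0.3 0.8 -0.2 -0.3 -0.2 0.1;0 1.2 0 0 0 0;0 1.0 0 0 0 0;0 0.6 0 0 0 0;0 0 0 0 0 0'
python3 - <<'E'
from h import *
plan([.505,-.2108,.079],np.radians(-43.2))
E
```

```text
clock: 13.95
tool_pos: [0.5052, -0.2112, 0.092]
tool_rot: [-0.751, 1.736, -1.741]
ft_force: [-0.1, 0.8, -0.3]
opening: 0.0855
clock 13.95 tcp [ 0.5052 -0.2112  0.092 ] q [-0.54  0.53  1.65 -0.    0.96  0.22] open 0.0855 F [-0.1  0.8 -0.3]
tool y [ 0.002 -0.002 -1.   ] tool z [ 0.729 -0.685  0.003]
turn deg [-0.17 -0.   -0.03]
shift cm now axes [-0.01  1.3  -0.05] | after turn [-0.01  1.3  -0.04] world cm [-0.02  0.04 -1.3 ]
```

```bash
python3 -m creep '0 0.7 0 -0.1 0 0;0 0.5 0 0 0 0;0 0.1 0 0 0 0;0 0 0 0 0 0'
python3 - <<'E'
from h import *
from rig import ctrl
plan([.505,-.2108,.079],np.radians(-43.2))
a=[]
c=ctrl.camera("side"); cv2.imwrite("pics/m9.png",cv2.resize(c["color"][230:430,280:460,::-1],(540,600),interpolation=2))
E
```

```text
clock: 14.35
tool_pos: [0.5054, -0.2112, 0.0778]
tool_rot: [-0.752, 1.738, -1.74]
ft_force: [-0.2, 0.7, 0.3]
opening: 0.0854
clock 14.35 tcp [ 0.5054 -0.2112  0.0778] q [-0.54  0.55  1.66  0.    0.93  0.22] open 0.0854 F [-0.2  0.7  0.3]
tool y [ 0.001 -0.    -1.   ] tool z [ 0.729 -0.684  0.001]
turn deg [-0.06  0.01 -0.03]
shift cm now axes [ 0.   -0.12 -0.06] | after turn [ 0.   -0.12 -0.06] world cm [-0.04  0.04  0.12]
```

View pics/m9.png

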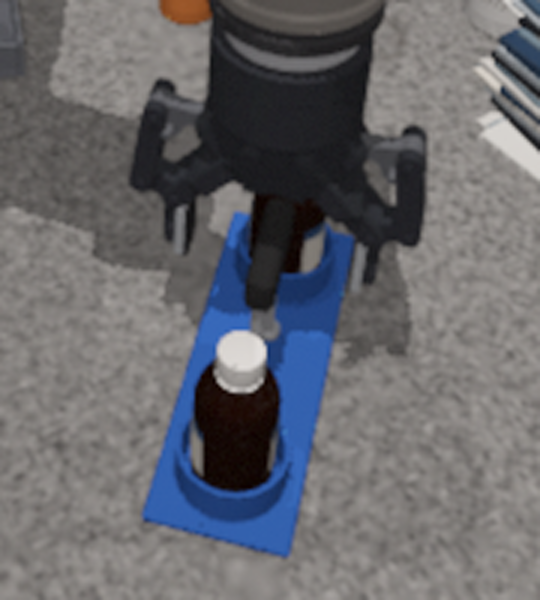

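The handle is centred between the open fingers. I'll close on it at 70 N.

```bash
python3 -m creep '0 0 0 0 0 0;0 0 0 0 0 0;0 0 0 0 0 0;0 0 0 0 0 0;0 0 0 0 0 0;0 0 0 0 0 0;0 0 0 0 0 0;0 0 0 0 0 0;0 0 0 0 0 0;0 0 0 0 0 0' 1 70
python3 -m creep '0 0 0 0 0 0;0 0 0 0 0 0;0 0 0 0 0 0;0 0 0 0 0 0'
python3 -c "
from h import *
plan([.505,-.2108,.079],np.radians(-43.2))"
```

```text
clock: 15.4
tool_pos: [0.5058, -0.2114, 0.079]
tool_rot: [-0.751, 1.737, -1.741]
ft_force: [0.1, 0.1, 0.8]
opening: 0.0145
clock: 15.8
tool_pos: [0.5058, -0.2114, 0.0789]
tool_rot: [-0.751, 1.737, -1.741]
ft_force: [-1.2, 0.3, 0.7]
opening: 0.0151
clock 15.8 tcp [ 0.5058 -0.2114  0.0789] q [-0.54  0.55  1.66  0.    0.93  0.22] open 0.0151 F [-1.2  0.3  0.7]
tool y [ 0.003 -0.001 -1.   ] tool z [ 0.729 -0.684  0.003]
turn deg [-0.15  0.01 -0.05]
shift cm now axes [ 0.02 -0.01 -0.1 ] | after turn [ 0.02 -0.01 -0.1 ] world cm [-0.08  0.06  0.01]
```

```bash
python3 -m creep '0 -0.3 0 0 0 0;0 -0.5 0 0 0 0;0 -0.7 0 0 0 0;0 -0.7 0 0 0 0;0 -0.5 0 0 0 0;0 0 0 0 0 0'
python3 - <<'E'
from h import *
from rig import ctrl
plan([.505,-.2108,.179],np.radians(-43.2))
c=ctrl.camera("side"); cv2.imwrite("pics/m10.png",cv2.resize(c["color"][210:430,270:470,::-1],(545,600),interpolation=2))
E
```

```text
clock: 16.4
tool_pos: [0.5045, -0.2107, 0.1067]
tool_rot: [-0.753, 1.741, -1.738]
ft_force: [1.1, -0.4, -4.9]
opening: 0.0149
clock 16.4 tcp [ 0.5045 -0.2107  0.1067] q [-0.54  0.51  1.63  0.    1.    0.22] open 0.0149 F [ 1.1 -0.4 -4.9]
tool y [-0.001  0.001 -1.   ] tool z [ 0.729 -0.684 -0.001]
turn deg [0.08 0.01 0.  ]
shift cm now axes [-0.02 -7.23  0.03] | after turn [-0.02 -7.23  0.04] world cm [ 0.05 -0.01  7.23]
```

View pics/m10.png

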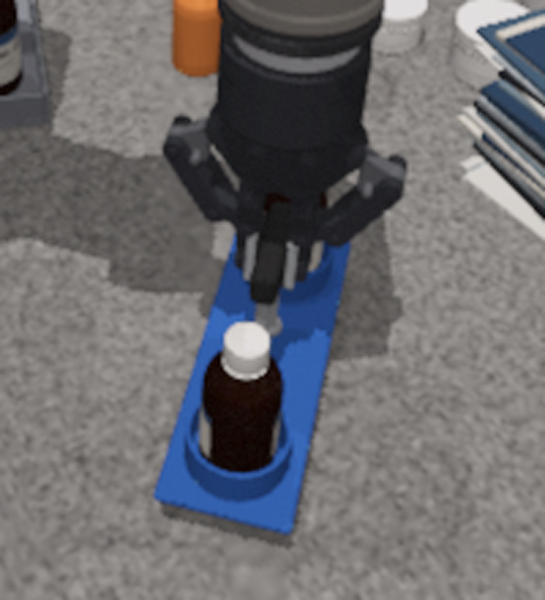

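The carrier has come up level, carrying about 5 N of load, with both bottles in it. About 7 cm more to go.

```bash
python3 -m creep '0 -0.6 0 0 0 0;0 -0.9 0 0 0 0;0 -1 0 0 0 0;0 -1 0 0 0 0;0 -1 0 0 0 0;0 -0.9 0 0 0 0;0 -0.6 0 0 0 0;0 -0.4 0 0 0 0;0 0 0 0 0 0;0 0 0 0 0 0'
python3 -c "
from h import *
plan([.505,-.2108,.181],np.radians(-43.2))"
```

```text
clock: 17.45
tool_pos: [0.5044, -0.2106, 0.1767]
tool_rot: [-0.753, 1.74, -1.738]
ft_force: [-0.1, -0.1, -4.1]
opening: 0.0147
clock 17.45 tcp [ 0.5044 -0.2106  0.1767] q [-0.54  0.43  1.55  0.    1.17  0.22] open 0.0147 F [-0.1 -0.1 -4.1]
tool y [-0.001  0.001 -1.   ] tool z [ 0.729 -0.684 -0.001]
turn deg [ 0.06  0.01 -0.  ]
shift cm now axes [-0.03 -0.43  0.06] | after turn [-0.03 -0.43  0.06] world cm [ 0.06 -0.02  0.43]
```

```bash
python3 -m creep '0 -0.3 0 0 0 0;0 -0.1 0 0 0 0;0 0 0 0 0 0;0 0 0 0 0 0;0 0 0 0 0 0;0 0 0 0 0 0;0 0 0 0 0 0;0 0 0 0 0 0'
python3 - <<'E'
from h import *
from rig import ctrl
plan([.505,-.2108,.181],np.radians(-43.2))
for n in("top","side"):
    c=ctrl.camera(n); cv2.imwrite(f"pics/{n}11.png",c["color"][:,:,::-1])
    P=cloud(c); hsv=cv2.cvtColor(c["color"],cv2.COLOR_RGB2HSV)
    m=(hsv[...,0]>100)&(hsv[...,0]<125)&(hsv[...,1]>150)&(P[...,2]>.08)&(P[...,2]<.118)&(abs(P[...,0]-.505)<.14)&(abs(P[...,1]+.21)<.14)
    m=cv2.erode(m.astype(np.uint8),np.ones((3,3)))>0
    Q=P[m]
    if len(Q)>50:
        zz=np.median(Q[:,2]); Q=Q[abs(Q[:,2]-zz)<.006]
        a,*_=np.linalg.lstsq(np.c_[Q[:,:2]-[.505,-.211],np.ones(len(Q))],Q[:,2],rcond=None); print(n,len(Q),"base top plane slopes deg",np.degrees(a[:2]).round(2),"z",a[2].round(4))
E
```

```text
clock: 18.25
tool_pos: [0.5036, -0.2102, 0.1794]
tool_rot: [-0.755, 1.744, -1.736]
ft_force: [-0.4, 0.8, -5.0]
opening: 0.0149
clock 18.25 tcp [ 0.5036 -0.2102  0.1794] q [-0.54  0.43  1.54  0.    1.18  0.22] open 0.0149 F [-0.4  0.8 -5. ]
tool y [-0.004  0.003 -1.   ] tool z [ 0.729 -0.684 -0.004]
turn deg [0.26 0.01 0.04]
shift cm now axes [-0.05 -0.16  0.14] | after turn [-0.05 -0.16  0.14] world cm [ 0.14 -0.06  0.16]
top 986 base top plane slopes deg [-0.37  0.22] z 0.1059
side 1713 base top plane slopes deg [-0.28  0.19] z 0.1074
```

View pics/side11.png

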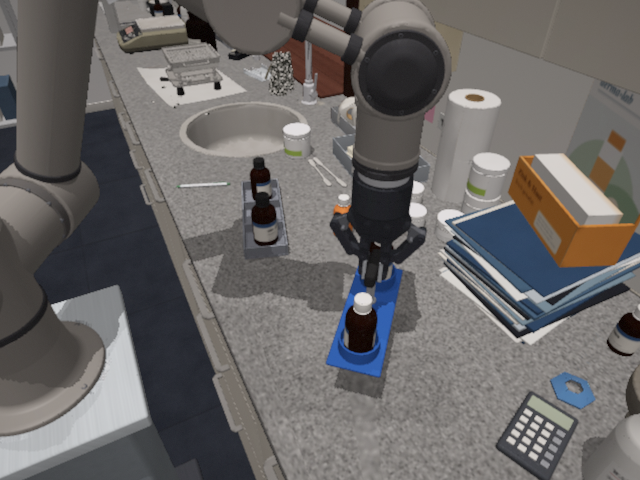

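View pics/top11.png

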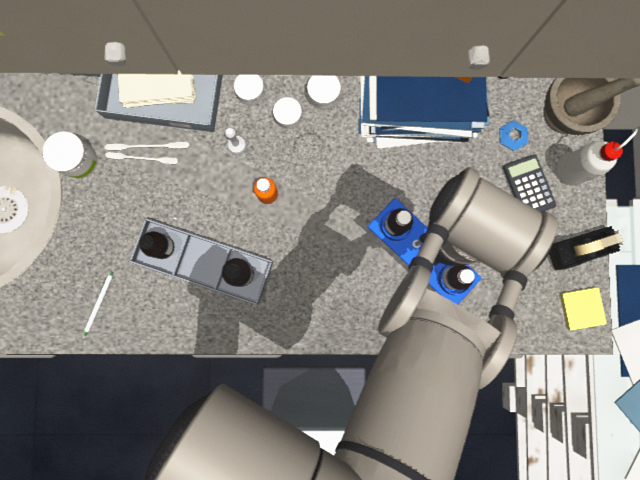

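The base top is at about 0.1065 m, so the underside is about 100 mm up, and it is level within 0.5°. Both bottles are in the carrier, at (361,325) and (377,262) in the side view, and the black caps are standing in the bin. I'll hand it in.

```bash
python3 -c "
from rig import ctrl
import numpy as np
s=ctrl.sense(); print(np.abs(s['joint_velocities']).max(), s['ft_force'], s['opening'])
print(ctrl.sign_off())"
```

```text
0.0020542210833470994 [ 0.40972128 -0.58472107 -5.07370274] 0.015185442150788247
the job is handed in; nothing more can be done
None
```

The job is done and handed in at about 18.3 s, with the arm still holding the carrier in the air. I took the white-capped bottle from the middle compartment, stood it in the carrier's empty pocket and let go. Then I gripped the handle at 70 N and lifted straight up.

Last checks:
- **Height and level:** the carrier's underside is about 100 mm above the worktop. The fitted base tilts less than 0.5° in both views.
- **Bottles:** both are standing in the carrier, and the two black-capped ones are still in the bin.
- **Hold:** the arm was still, with a steady load of about 5 N and the fingers 15 mm apart on the 16 mm handle.
- **Disagreements:** the two cameras differed by about 3 mm sideways, so I used their averages. In the last few rows the tool drifted about 1 mm and 0.3°, which I left.

No check failed.

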